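# Refit the dryer's lint screen

### The arm

A 6-joint arm with a two-finger parallel gripper is mounted at the origin on the work surface. World frame = base frame: x ahead of the robot, y to its left, z up, the work surface at z = 0. Lengths are in m, angles in rad, forces in N, time in s.
With the tool pointing down it reaches from about 0.35 to 0.775 m from the base axis. Payload 7.3 kg.
Tool frame: the origin (TCP) lies midway between the tips of the shut fingers; the grasp point (between the pads) lies 19 mm behind it; z points along the fingers, y is the line along which they close (so a half turn about z gives the same grasp; the last joint's range is limited). The gripper opens to 92 mm and grips with 3 to 60 N. Pads are 19 mm wide; open, the fingers measure 130 mm over their backs; the gripper's body (75 mm by 190 mm) begins 47 mm behind the grasp point.
Start: joints at [0.997, 0.342, 1.524, -0, 1.275, -0.146], TCP at [0.218, 0.478, 0.227] pointing down, gripper open.
Joint ranges: [-2.53, 2.53], [-0.77, 2.02], [0.04, 2.7], [-1, 4.14], [0.28, 2.66], [-3.11, 3.11]. Speed limits (rad/s): [2.57, 2.57, 3.14, 3.14, 3.14, 3.14].

### API

Orientations are given as a rotation vector (axis times angle).
In Python, from plant import sense, viewer, ctrl gives the robot as it stands.
- The arm moves only by the tool send_rows, never from a script. Its argument "motion" is text: rows parted by semicolons, each of 5 numbers parted by spaces: the closure, from 0 (fully open) to 1 (shut), then the shift along the world's x, y, z in mm, then the turn about the world's z in degrees. In form: hand dx dy dz yaw; .... A call has exactly 8 rows; each row is the pose to reach, as a shift and turn from the pose commanded when the call began; what a row does not reach only later rows make up. A row lasts 1/12 s, in which the tool goes at most 41.7 mm and 7.16 degrees, less where a joint would pass 70% of its speed; a pose out of reach is approached as far as the arm can. A call with a gripper value outside its range is refused whole. The fingers move at their own pace and stop on an object; "newtons" is the grip in N (left out, the last holds). Time passes only in rows, so rows that repeat a pose let the fingers close, or fill a call up. It gives the time, the measured TCP pose, the force, the opening and the grip force at its end, in the units of the state.
- sense(): the state, without advancing time (a new reading comes with each control period).
- viewer.read_camera(name): name is "scene" or "top" or "wrist"; returns the picture (400x640x3 uint8, red, green, blue); there is no depth.
- viewer.calibration(name): a dict with "mtx" (3x3 intrinsics, pixels), "R" (3x3) and "t" (3): a world point X has camera coordinates R X + t; the wrist camera has in their place "mount" (4x4, takes a point from camera to tool coordinates, whose origin is the TCP and whose axes are the flange's). Camera axes: x right, y down, z forward; pixel columns grow to the right and rows downward; lengths in m; the calibration is good to about 2 mm. A picture is of the moment at which its call begins: read the wrist's pose just before it. calibration takes no time and is no camera call.
- ctrl.job_done(): hands the job in; it is judged then, once.
Trained networks look in the newest picture that a camera, given by its name, has taken for a name from the list of things; names that differ only in an ending like _2 or _b are one class to them, and where a whole thing is asked for, a point or a joint stands for the part that bears it (a point fixed in the world has none). Each returns a list of dicts, best first, with "conf" (0 to 1); they miss things now and then, are a little off and sometimes report something else, mostly with a low value. They report only what shows in the picture. A call takes as long as a camera call. They do not tell look-alikes from the thing itself.
- viewer.boxes_of(camera, target): "rect" ([left, top, right, bottom] in pixels, round what is visible of it).
The state is a dict: "t": time; "joint_pos": joint angles; "joint_velocities": joint speeds; "effort": joint torques, N m; "tcp_pos": TCP position; "orientation": TCP orientation; "contact_force": force on the tool from outside, world axes, zero at the start; "moment": the same for the moment, N m; "gripper_width": finger opening in m; "gripper_force": force on a finger pad.
Only numpy, scipy, OpenCV 4.12 (cv2) and the standard library are available. Lean on these libraries where they do the work, as an engineer would, in place of code of your own. Each camera call takes 0.05 s, during which the arm holds its last target. There are 200 camera calls.

### The job

The tumble dryer's lint screen has been washed and lies flat on the counter. Pick it up (the orange bar is its handle), lean it on the green sloping drip stand with its foot against the stand's lip and let go of it; then take it up again and slide it foot first down into the slot of the white filter cassette, pressing it past the spring until it is fully home. Let go of it there, and leave the other things on the counter alone.

Things in the scene. Friction and masses are not known exactly. Their poses are not given: they have to be found in the camera images.
- screen: lint screen: stiff blue plate with grey mesh, 150 long (x) x 100 wide (y) x 8 thick (z), about 160 g; too wide to grip across. Origin: centre of its flat back; +z out of the face with the handle bar, +x to the bare top edge, -x to the foot edge. It starts flat on its back, bar up, top edge towards the robot's right (yaw -140 to -72 degrees)
- screen_bar (a point): middle of the screen's orange handle bar at its root on the face (20, 0, 8 in the screen's frame), axes as the screen's. The bar runs across along y: 96 long, 14 thick (along x), standing 26 above the face; its middle is 55 from the top edge, and above it 48 mm of plate are bare
- screen_foot (a point): middle of the screen's foot edge, half way through its thickness (at -75, 0, 4 in the screen's frame); axes as the screen's
- screen_top (a point): middle of the screen's bare top edge, half way through its thickness (at 75, 0, 4 in the screen's frame); axes as the screen's
- stand: green drip stand, fixed, base 130 x 110; origin at its underside, 10 from the middle towards its -x, z up. The board (95 up the slope, 90 wide) rises at 45 degrees towards its own -x (the robot's near right); a lip 14 high crosses the low end (+x). A screen against the lip overhangs the board's upper end by 55, free below for a finger. A plate laid on it may slide down, or stick
- stand_lip (a point): the inner corner where the stand's sloping face meets the lip, at mid width (50, 0, 22 in the stand's frame); axes as the stand's. The slope goes up from here along (-0.707, 0, 0.707), its face looks along (0.707, 0, 0.707)
- cassette: white filter cassette with grey grilles and orange clips, fixed, 90 (x) x 150 (y) x 100 high; origin at the underside's centre, z up; its x points left or half left, ahead. The black-rimmed slot opens upwards in the middle of its top: 12 wide (x) x 104 long (y), 80 deep, square-edged, no funnel. The screen fits either way round; home, it stands on the slot's floor, bar and top 70 out of the slot
- slot_mouth (a point): centre of the slot's mouth, level with the cassette's top (100 above the counter); axes as the cassette's
- slot_floor (a point): centre of the slot's floor, 80 below the mouth; axes as the cassette's. From about 45 to 15 mm above this floor a sprung leaf on the +x wall narrows the slot; a plate must push it back 2 to 4 mm against 4 to 5 N, so the screen sticks there instead of dropping by its own weight; some 5 to 12 N downwards bring it home
- detergent: blue detergent bottle, 80 across, 200 high, origin under its centre; bystander, ahead to the left
- softener: green softener bottle, 68 across, 170 high, origin under its centre; bystander, ahead to the right
- scoop: orange measuring cup, 68 across, 55 high, origin under its centre; bystander, beyond the stand
- brush: wooden scrubbing brush, 180 long, lying on the counter; bystander, far left
- soap: yellow soap box, 85 x 55 x 30 high, origin under its centre; bystander, near right
- stain_jar: white jar with a red lid, 68 across, 80 high, origin under its centre; bystander, beyond the stand
Mind the look-alikes: they are no part of the job. Of the things that look like the screen, take the one that is farthest to the robot's right at the start.

How it is judged:
On the way:
1. the screen leans on the drip stand, top edge up, foot against the lip, and has been let go (distance between screen_foot and stand_lip below 0.03 m and angle between screen's own x axis and vertical between 0.6 and 1 rad and contact force between screen and stand above 0.3 N and contact force between screen and the fingers below 0.05 N and linear speed of screen below 0.03 m/s), for 0.2 s.
At the end, for the whole second after the job is handed in: the screen stands still in the cassette's slot, top edge up: its foot within 4 mm of the slot's floor and 8 mm of its centre, upright and in line with the slot within 0.1 rad, and released (z of screen_foot in the frame of slot_floor below 0.004 m and horizontal distance between screen_foot and slot_floor below 0.008 m and angle between screen's own x axis and vertical below 0.1 rad and angle between the z axis of screen and the x axis of cassette, either way round below 0.1 rad and linear speed of screen below 0.02 m/s); the robot touches nothing.
It fails at once if one of the six bystanders is moved by more than 30 mm (distance of any of detergent, softener, scoop, brush, soap, stain_jar from where it was at the start of the episode above 0.03 m).
It also fails if it takes over 64 s, if anything falls off the work surface, if the arm or the gripper's body presses on something with over 40 N, if the wrist force passes 120 N, or if a joint passes its speed limit or range.

## Working session

There is one attempt and no reset: what is moved stays moved. The work goes in short steps, Python scripts to look and compute and a tool call to move; the robot and the scene stay as the last step left them, time stands still between calls to the robot, and variables do not carry over. Pictures are saved under pics/ and viewed, at most 10 in all, crops included, and the job is handed in when it is done.

Besides the shell and the picture viewer there is one more tool, called after "Emit:" by a JSON object that holds its "name" and its "arguments", one argument or row to a line. send_rows: Moves the arm, as the interface text tells. Its arguments: {"type":"object","properties":{"motion":{"type":"string"},"newtons":{"type":"number"}},"required":["motion"]}

```bash
mkdir -p pics; ls; python3 - <<'E'
from plant import sense, viewer, ctrl
import cv2,numpy as np
for c in ["top","scene"]:
    im=viewer.read_camera(c); cv2.imwrite(f"pics/{c}0.png",im[:,:,::-1])
    k=viewer.calibration(c); print(c,np.round(k["mtx"],1).tolist(),np.round(k["R"],3).tolist(),np.round(k["t"],3).tolist())
    for n in ["screen","stand","cassette"]:
        print(n,[(np.round(b["rect"]).tolist(),round(b["conf"],2)) for b in viewer.boxes_of(c,n)])
print(viewer.calibration("wrist"))
s=sense();print(s["t"],s["tcp_pos"],s["orientation"])
E
```

```text
pics
top [[483.4, 0.0, 317.2], [0.0, 483.4, 198.7], [0.0, 0.0, 1.0]] [[0.008, -1.0, 0.006], [-0.999, -0.008, -0.033], [0.033, -0.006, -0.999]] [0.047, 0.529, 1.54]
screen [([398.0, 191.0, 445.0, 228.0], 0.91), ([258.0, 244.0, 309.0, 296.0], 0.72)]
stand [([317.0, 180.0, 362.0, 220.0], 0.97)]
cassette [([215.0, 165.0, 265.0, 216.0], 0.55)]
scene [[396.6, 0.0, 311.6], [0.0, 396.6, 203.8], [0.0, 0.0, 1.0]] [[0.52, 0.854, 0.009], [0.647, -0.387, -0.657], [-0.558, 0.348, -0.754]] [-0.305, -0.265, 1.452]
screen [([171.0, 239.0, 238.0, 293.0], 0.89), ([282.0, 148.0, 333.0, 181.0], 0.69), ([356.0, 249.0, 378.0, 274.0], 0.62)]
stand [([269.0, 202.0, 323.0, 249.0], 0.69), ([363.0, 152.0, 412.0, 215.0], 0.2)]
cassette [([364.0, 155.0, 414.0, 215.0], 0.85), ([172.0, 241.0, 236.0, 291.0], 0.54)]
{'mtx': array([[329.70011254,   0.        , 322.76793248],
       [  0.        , 329.70011254, 195.37433679],
       [  0.        ,   0.        ,   1.        ]]), 'mount': array([[ 1.09460349e-05, -9.69103146e-01, -2.46655816e-01,
         6.51144204e-02],
       [ 9.99999999e-01,  2.28882215e-05, -4.55493523e-05,
         5.53994397e-04],
       [ 4.97875336e-05, -2.46655815e-01,  9.69103145e-01,
        -1.56985020e-01],
       [ 0.00000000e+00,  0.00000000e+00,  0.00000000e+00,
         1.00000000e+00]])}
0.4 [0.21776114 0.47765546 0.22662789] [-6.66842137e-01 -3.06994725e+00  2.28711685e-04]
```

```bash
python3 - <<'E'
import cv2
im=cv2.imread("pics/top0.png"); cv2.imwrite("pics/top0c.png",cv2.resize(im[130:330,200:460],None,fx=3,fy=3,interpolation=cv2.INTER_CUBIC))
E
```

```text
(no output)
```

View pics/scene0.png

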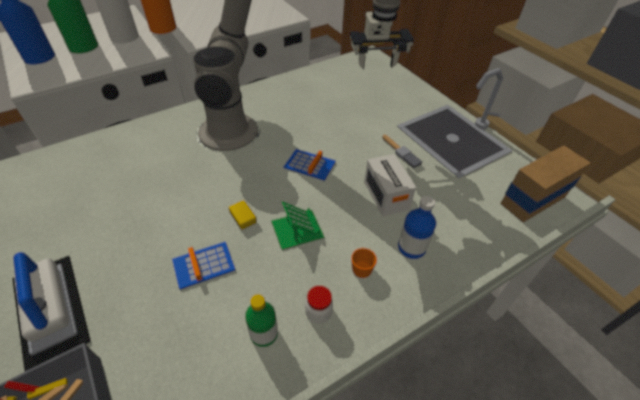

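View pics/top0c.png

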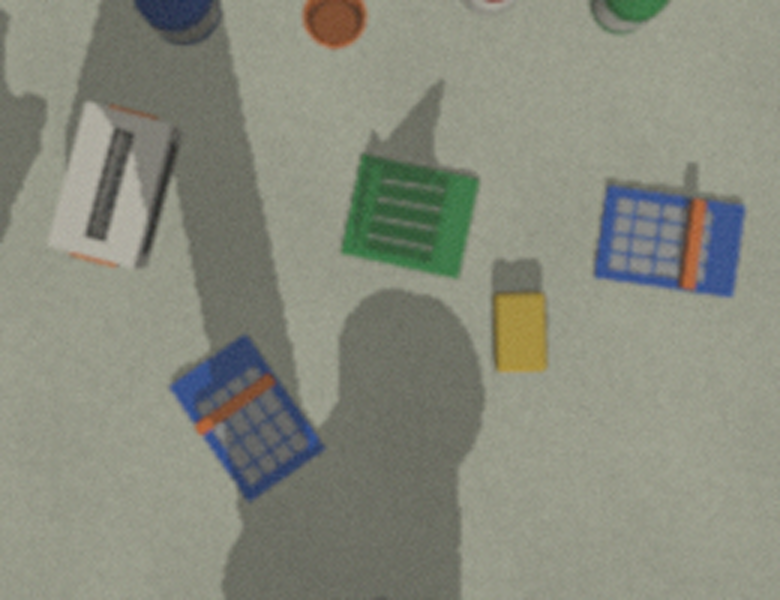

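The scene view shows two screens: the right one at scene (204,265) / top (421,210), and another at scene (308,164) / top (283,270). The right one is farthest to the robot's right and has its bare edge to the right, so it's the one to take. In the enlarged top crop it sits at crop (670,240) with its bar at (694,243). The stand is at crop (410,215) and the cassette slot at (110,185).

```bash
cat > h.py <<'E'
from plant import sense, viewer, ctrl
import cv2, numpy as np
from scipy.spatial.transform import Rotation as Ro
def cam(name, s=None):
    k=viewer.calibration(name)
    if name!="wrist": return k["mtx"],k["R"],k["t"]
    s=s or sense(); T=np.eye(4); T[:3,:3]=Ro.from_rotvec(s["orientation"]).as_matrix(); T[:3,3]=s["tcp_pos"]
    M=np.linalg.inv(T@k["mount"]); return k["mtx"],M[:3,:3],M[:3,3]
def toplane(c,uv,z):
    K,R,t=c; uv=np.atleast_2d(uv).astype(float); d=np.c_[uv,np.ones(len(uv))]@np.linalg.inv(K).T@R; o=-R.T@t
    return o+d*((z-o[2])/d[:,2])[:,None]
def proj(c,X):
    K,R,t=c; p=(np.atleast_2d(X)@R.T+t)@K.T; return p[:,:2]/p[:,2:]
def blob(im,lo,hi,roi):
    h=cv2.cvtColor(im,cv2.COLOR_RGB2HSV); m=cv2.inRange(h,lo,hi); k=np.zeros_like(m); l,t,r,b=roi; k[t:b,l:r]=m[t:b,l:r]
    return k
def yaw_tool():
    R=Ro.from_rotvec(sense()["orientation"]).as_matrix(); return np.degrees(np.arctan2(R[1,1],R[0,1]))
E
python3 - <<'E'
from h import *
im=cv2.imread("pics/top0.png")[:,:,::-1].copy(); c=cam("top")
def rect(m,z,lab):
    p=np.argwhere(m>0)[:,::-1]; X=toplane(c,p,z)[:,:2].astype(np.float32); (ctr,wh,a)=cv2.minAreaRect(X); print(lab,np.round(ctr,4),np.round(wh,4),round(a,1),len(p))
rect(blob(im,(100,120,40),(125,255,255),(390,180,455,240)),.008,"blue")
rect(blob(im,(5,120,60),(18,255,255),(390,180,455,240)),.034,"bar")
rect(blob(im,(50,100,20),(85,255,255),(305,172,375,230)),.004,"stand")
s=(lambda x,y:(200+x/3,130+y/3))
# slot corners from the crop
q=[s(117,128),s(132,131),s(105,241),s(87,237)]
print(np.round(toplane(c,q,.1),4), yaw_tool())
print(np.round(toplane(c,[s(363,155),s(478,178),s(460,277),s(342,252)],.004),4))
E
```

```text
blue [ 0.4952 -0.2877] [0.1456 0.0944] 81.9 468
bar [ 0.4925 -0.3063] [0.0138 0.0902] 81.9 128
stand [ 0.5205 -0.0098] [0.1246 0.1044] 78.5 814
[[0.6028 0.2881 0.1   ]
 [0.5999 0.273  0.1   ]
 [0.4891 0.2987 0.1   ]
 [0.4929 0.3167 0.1   ]] 65.48961831296039
[[ 0.5841  0.0393  0.004 ]
 [ 0.5604 -0.0842  0.004 ]
 [ 0.4542 -0.0655  0.004 ]
 [ 0.48    0.061   0.004 ]]
```

Emit:
{"name": "send_rows", "arguments": {
  "motion": "0 290 -175 0 11;0 290 -175 0 11;0 290 -175 0 11;0 290 -175 0 11;0 290 -175 0 11;0 290 -175 0 11;0 290 -175 0 11;0 290 -175 0 11"
}}

```text
t: 1.07
tcp_pos: [0.501, 0.3064, 0.2268]
orientation: [0.37, 3.12, 0.0]
contact_force: [-0.2, 0.6, -0.1]
gripper_width: 0.0919
gripper_force: 0.0
```

Emit:
{"name": "send_rows", "arguments": {
  "motion": "0 40 -5 0 0;0 40 -5 0 0;0 40 -5 0 0;0 40 -5 0 0;0 40 -5 0 0;0 40 -5 0 0;0 40 -5 0 0;0 40 -5 0 0"
}}

```text
t: 1.73
tcp_pos: [0.5387, 0.3034, 0.2273]
orientation: [0.368, 3.119, 0.001]
contact_force: [0.2, -0.0, -0.0]
gripper_width: 0.0916
gripper_force: 0.0
```

```bash
python3 - <<'E'
from h import *
s=sense(); im=viewer.read_camera("wrist"); cv2.imwrite("pics/w1.png",im[:,:,::-1]); c=cam("wrist",s)
np.savez("w1.npz",K=c[0],R=c[1],t=c[2])
print(s["t"],s["tcp_pos"],yaw_tool(),s["contact_force"],np.abs(s["joint_velocities"]).max())
e=np.array([[.6014,.2806,.1],[.491,.3077,.1],[.546,.294,.1]]);print(proj(c,e))
E
```

```text
1.7333 [0.53870525 0.30341931 0.22726229] 76.54430254826964 [ 0.1774857  -0.03075416 -0.04106245] 0.005367921546630745
[[314.14689726 256.49298358]
 [314.10798813 132.82314506]
 [313.9113164  197.4407559 ]]
```

View pics/w1.png

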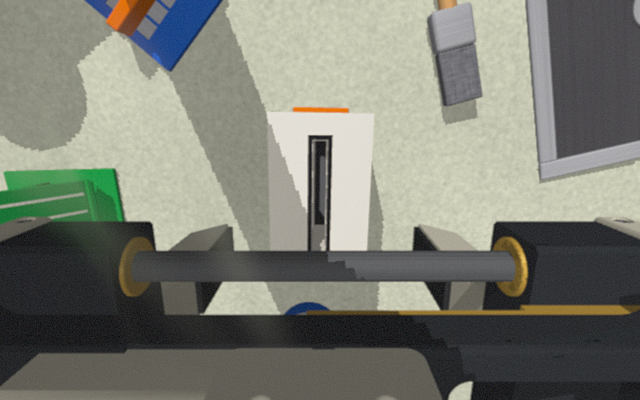

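The wrist view shows the cassette's white top, columns 268–375, with the slot at columns 308–331 from row 136 down. The slot's far end is hidden behind the gripper, so I'll move ahead a little.

Emit:
{"name": "send_rows", "arguments": {
  "motion": "0 55 -10 0 0;0 55 -10 0 0;0 55 -10 0 0;0 55 -10 0 0;0 55 -10 0 0;0 55 -10 0 0;0 55 -10 0 0;0 55 -10 0 0"
}}

```text
t: 2.45
tcp_pos: [0.5938, 0.2932, 0.2272]
orientation: [0.368, 3.12, 0.001]
contact_force: [0.2, -0.7, -0.9]
gripper_width: 0.0917
gripper_force: 0.0
```

```bash
python3 - <<'E'
from h import *
s=sense(); im=viewer.read_camera("wrist"); c=cam("wrist",s)
np.savez("w2.npz",im=im,K=c[0],R=c[1],t=c[2])
print(s["t"],s["tcp_pos"],yaw_tool())
u=proj(c,[.546,.294,.1])[0].astype(int);print(u)
cr=im[20:250,u[0]-75:u[0]+85,::-1];cv2.imwrite("pics/w2.png",cv2.resize(cr,None,fx=2.6,fy=2.6,interpolation=cv2.INTER_NEAREST))
E
```

```text
2.45 [0.5938172  0.29320587 0.2271892 ] 76.52358341674308
[310 133]
```

View pics/w2.png

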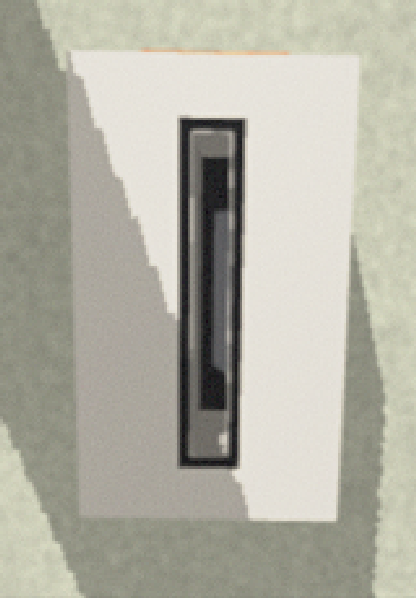

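The cassette top in the crop has corners at (70,51), (359,56), (336,521) and (78,519). The black slot rim runs from (179,118) to (240,467).

```bash
python3 - <<'E'
from h import *
d=np.load("w2.npz"); c=(d["K"],d["R"],d["t"]); im=d["im"]; ox=310-75; oy=20
g=cv2.cvtColor(im,cv2.COLOR_RGB2GRAY); 
m=np.zeros_like(g); m[50:215,290:345]=(g[50:215,290:345]<45)*255
cs,_=cv2.findContours(m,cv2.RETR_EXTERNAL,cv2.CHAIN_APPROX_NONE); k=max(cs,key=cv2.contourArea)[:,0]
X=toplane(c,k,.1)[:,:2]; r=cv2.minAreaRect(X.astype(np.float32)); print("rim",np.round(r[0],4),np.round(r[1],4),r[2])
q=np.array([(70,51),(359,56),(336,521),(78,519)])/2.6+[ox,oy]; P=toplane(c,q,.1)[:,:2]
print(np.round(P,4),P.mean(0),[np.round(np.linalg.norm(P[i]-P[i-1]),4) for i in range(4)])
for a,b in((0,3),(1,2)): v=P[b]-P[a]; print(np.degrees(np.arctan2(v[1],v[0]))+90)
# inner slot: rim inside edge by row profile
G=cv2.cvtColor(im,cv2.COLOR_RGB2GRAY)
for row in (80,100,120,150,180): print(row,G[row,298:335].tolist())
E
```

```text
rim [0.5482 0.2979] [0.0187 0.1107] 75.49124908447266
[[0.4657 0.2746]
 [0.4876 0.3602]
 [0.6326 0.323 ]
 [0.6109 0.2357]] [0.54920852 0.29838569] [np.float64(0.1503), np.float64(0.0883), np.float64(0.1496), np.float64(0.09)]
74.98252656223518
75.61575566347786
80 [227, 228, 228, 230, 228, 164, 85, 42, 34, 76, 130, 122, 109, 98, 75, 60, 58, 71, 69, 65, 68, 67, 64, 63, 83, 121, 96, 50, 41, 33, 106, 210, 232, 227, 228, 228, 225]
100 [228, 227, 228, 229, 228, 164, 84, 35, 36, 95, 170, 148, 107, 88, 62, 31, 24, 37, 34, 44, 46, 53, 48, 56, 80, 119, 96, 48, 25, 68, 144, 212, 231, 227, 226, 226, 225]
120 [228, 227, 226, 231, 227, 166, 83, 36, 30, 80, 140, 132, 107, 91, 62, 38, 33, 30, 48, 84, 92, 95, 91, 99, 122, 131, 95, 40, 29, 83, 170, 221, 227, 225, 225, 226, 225]
150 [166, 166, 163, 170, 163, 118, 67, 28, 41, 99, 143, 127, 105, 82, 48, 33, 22, 37, 62, 86, 94, 93, 92, 119, 169, 134, 62, 31, 60, 143, 212, 230, 225, 226, 225, 227, 223]
180 [166, 166, 165, 169, 161, 113, 54, 26, 38, 69, 105, 108, 106, 110, 109, 109, 112, 109, 108, 108, 110, 112, 109, 134, 134, 90, 45, 29, 104, 202, 229, 226, 224, 224, 224, 223, 224]
```

Emit:
{"name": "send_rows", "arguments": {
  "motion": "0 -25 -305 0 2;0 -25 -305 0 2;0 -25 -305 0 2;0 -25 -305 0 2;0 -25 -305 0 2;0 -25 -305 0 2;0 -25 -305 0 2;0 -25 -305 0 2"
}}

```text
t: 3.17
tcp_pos: [0.5686, -0.0171, 0.2271]
orientation: [0.32, 3.125, -0.003]
contact_force: [0.6, -0.1, 0.6]
gripper_width: 0.0918
gripper_force: 0.0
```

```bash
python3 - <<'E'
from h import *
s=sense(); im=viewer.read_camera("wrist"); c=cam("wrist",s)
np.savez("w3.npz",im=im,K=c[0],R=c[1],t=c[2])
print(s["t"],s["tcp_pos"],yaw_tool(),np.abs(s["joint_velocities"]).max())
x=np.array([np.cos(np.radians(78.5)),np.sin(np.radians(78.5)),0]);y=np.array([-x[1],x[0],0]);o=np.array([.5185,-.0196,0])
P=[o+a*x+b*y+np.array([0,0,z]) for a,b,z in [(75,55,0),(75,-55,0),(-55,-55,0),(-55,55,0),(-17.2,45,89.2),(-17.2,-45,89.2),(50,45,22),(50,-45,22)] for a,b,z in [(a/1e3,b/1e3,z/1e3)]]
print(np.round(proj(c,P)).tolist())
cv2.imwrite("pics/w3.png",cv2.resize(im[0:250,190:450,::-1],None,fx=2.4,fy=2.4,interpolation=cv2.INTER_CUBIC))
E
```

```text
3.1667 [ 0.56864259 -0.01709379  0.22708581] 78.22216471108398 0.2462371430554656
[[379.0, 75.0], [376.0, 173.0], [266.0, 174.0], [261.0, 75.0], [287.0, 77.0], [290.0, 181.0], [359.0, 83.0], [357.0, 168.0]]
```

View pics/w3.png

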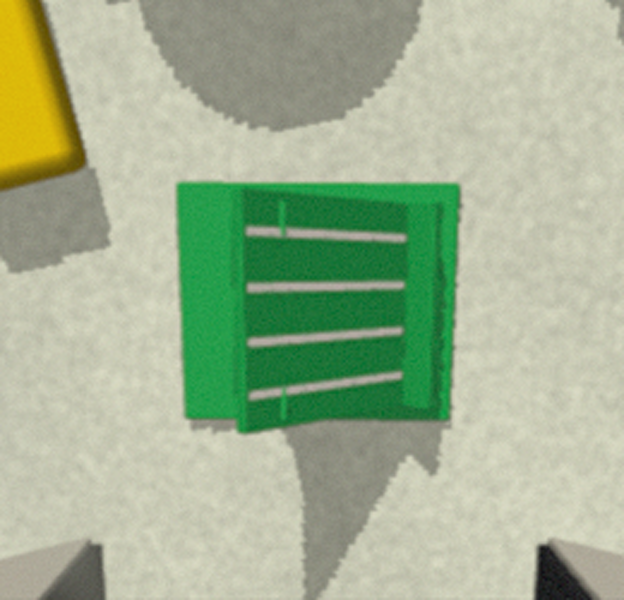

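The crop shows the green stand. Its base corners are at (178,184), (460,184), (448,420) and (187,418). The board's upper edge runs from (242,190) to (240,432), and the lip is near column 420. I'll fit the pose from these corners.

```bash
python3 - <<'E'
from h import *
from scipy.optimize import least_squares
d=np.load("w3.npz"); c=(d["K"],d["R"],d["t"])
q=np.array([(460,184),(448,420),(187,418),(178,184),(242,190),(240,432)])/2.4+[190,0]
L=np.array([(75,55,2),(75,-55,2),(-55,-55,2),(-55,55,2),(-17.2,45,89.2),(-17.2,-45,89.2)])/1e3
def X(p): return L@Ro.from_euler('z',p[2],degrees=True).as_matrix().T+[p[0],p[1],0]
f=lambda p:(proj(c,X(p))-q).ravel()
r=least_squares(f,[.5185,-.0196,78.5],x_scale=[.01,.01,5]); print(r.x,np.round(r.fun,1))
p=r.x; M=Ro.from_euler('z',p[2],degrees=True).as_matrix()
for n,v in (("bar target",(-.022,0,.089)),("lip",(.05,0,.022))): print(n,M@v+[p[0],p[1],0])
E
```

```text
[ 5.20062329e-01 -1.79133218e-02  7.77182351e+01] [ 0.4  0.1  0.3  0.6 -1.3  0.3 -0.8 -1.1 -0.6 -1.4  1.7  1.9]
bar target [ 0.5153825  -0.03940981  0.089     ]
lip [0.5306983  0.03094234 0.022     ]
```

Emit:
{"name": "send_rows", "arguments": {
  "motion": "0 -30 -290 0 4;0 -30 -290 0 4;0 -30 -290 0 4;0 -30 -290 0 4;0 -30 -290 0 4;0 -30 -290 0 4;0 -30 -290 0 4;0 -30 -290 0 4"
}}

```text
t: 3.88
tcp_pos: [0.538, -0.3089, 0.2263]
orientation: [0.215, 3.134, -0.005]
contact_force: [-0.5, 1.2, -1.1]
gripper_width: 0.0918
gripper_force: 0.0
```

```bash
python3 - <<'E'
from h import *
s=sense(); im=viewer.read_camera("wrist"); c=cam("wrist",s)
np.savez("w4.npz",im=im,K=c[0],R=c[1],t=c[2])
print(s["t"],s["tcp_pos"],yaw_tool())
def rect(m,z,lab):
    p=np.argwhere(m>0)[:,::-1]; X=toplane(c,p,z)[:,:2].astype(np.float32); (ctr,wh,a)=cv2.minAreaRect(X); print(lab,np.round(ctr,4),np.round(wh,4),round(a,1),len(p))
rect(blob(im,(100,120,40),(125,255,255),(200,30,440,245)),.008,"blue")
b=blob(im,(5,120,60),(18,255,255),(200,30,440,245)); rect(b,.034,"bar"); rect(b,.030,"bar30")
E
```

```text
3.8833 [ 0.53795991 -0.3089462   0.22631574] 82.21638945394496
blue [ 0.4963 -0.2867] [0.1479 0.0987] 81.9 5987
bar [ 0.4933 -0.3059] [0.0128 0.0942] 81.8 1177
bar30 [ 0.4935 -0.306 ] [0.013  0.0953] 81.8 1177
```

Emit:
{"name": "send_rows", "arguments": {
  "motion": "0 -44 3 -20 0;0 -44 3 -60 0;0 -44 3 -100 0;0 -44 3 -130 0;0 -44 3 -160 0;0 -44 3 -180 0;0 -44 3 -200 0;0 -44 3 -212 0",
  "newtons": 30
}}

```text
t: 4.6
tcp_pos: [0.4951, -0.2969, 0.0128]
orientation: [-0.203, -3.133, -0.003]
contact_force: [-0.4, 0.3, 0.3]
gripper_width: 0.0923
gripper_force: 0.0
```

Emit:
{"name": "send_rows", "arguments": {
  "motion": "0 0 0 0 0;1 0 0 0 0;1 0 0 0 0;1 0 0 0 0;1 0 0 0 0;1 0 0 0 0;1 0 0 0 0;1 0 0 0 0",
  "newtons": 30
}}

```text
t: 5.27
tcp_pos: [0.4954, -0.2993, 0.0151]
orientation: [0.206, 3.134, -0.0]
contact_force: [0.4, -0.0, -0.3]
gripper_width: 0.0493
gripper_force: 0.0
```

Emit:
{"name": "send_rows", "arguments": {
  "motion": "1 0 0 0 0;1 0 0 0 0;1 0 0 0 0;1 0 0 0 0;1 0 0 0 0;1 0 0 0 0;1 0 0 0 0;1 0 0 0 0"
}}

```text
t: 5.93
tcp_pos: [0.4954, -0.2993, 0.0147]
orientation: [0.206, 3.135, 0.0]
contact_force: [-0.6, -1.2, -0.4]
gripper_width: 0.0139
gripper_force: 30.0
```

Emit:
{"name": "send_rows", "arguments": {
  "motion": "1 0 0 20 0;1 0 0 40 0;1 0 0 60 0;1 0 0 80 0;1 0 0 110 0;1 0 0 140 0;1 0 0 140 0;1 0 0 140 0"
}}

```text
t: 6.6
tcp_pos: [0.496, -0.2995, 0.1562]
orientation: [0.205, 3.132, -0.002]
contact_force: [-0.4, -0.0, -2.9]
gripper_width: 0.0137
gripper_force: 30.0
```

```bash
python3 - <<'E'
from h import *
s=sense(); im=viewer.read_camera("wrist"); c=cam("wrist",s)
print(s["t"],s["tcp_pos"],yaw_tool(),s["gripper_width"],s["contact_force"])
cv2.imwrite("pics/w5.png",im[:,:,::-1])
E
```

```text
6.6 [ 0.49595292 -0.29945753  0.15616057] 82.49510851767442 0.0137280819127173 [-0.43942789 -0.04033162 -2.9441504 ]
```

View pics/w5.png

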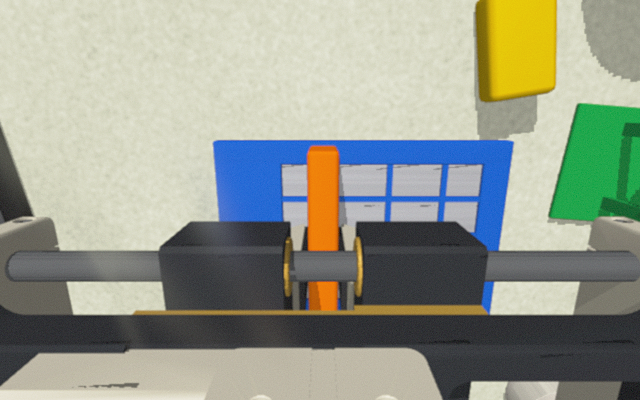

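The screen is held by its bar, level: the bar is at pixel (322,200) and the plate spans columns 215–512. Next I'll carry it over the stand.

Emit:
{"name": "send_rows", "arguments": {
  "motion": "1 3 40 0 -1;1 6 80 0 -2;1 10 120 0 -3;1 14 160 0 -4;1 17 200 0 -5;1 20 240 0 -5;1 21 260 0 -5;1 21 260 0 -5"
}}

```text
t: 7.32
tcp_pos: [0.5149, -0.0347, 0.1528]
orientation: [-0.335, -3.119, -0.003]
contact_force: [-1.0, -0.9, -1.9]
gripper_width: 0.0137
gripper_force: 30.0
```

Emit:
{"name": "send_rows", "arguments": {
  "motion": "1 0 0 -15 0;1 0 0 -30 0;1 0 0 -36 0;1 0 0 -40 0;1 0 0 -43 0;1 0 0 -43 0;1 0 0 -43 0;1 0 0 -43 0"
}}

```text
t: 7.98
tcp_pos: [0.5167, -0.0395, 0.1122]
orientation: [0.343, 3.122, 0.0]
contact_force: [0.2, -0.2, -2.4]
gripper_width: 0.0136
gripper_force: 30.0
```

```bash
python3 - <<'E'
from h import *
s=sense(); im=viewer.read_camera("wrist"); c=cam("wrist",s)
print(s["t"],s["tcp_pos"],yaw_tool(),s["gripper_width"],s["contact_force"])
cv2.imwrite("pics/w6.png",im[:,:,::-1])
E
```

```text
7.9833 [ 0.51672633 -0.03946414  0.11224916] 77.4814927622078 0.013568771280606295 [ 0.18585417 -0.20350843 -2.35859741]
```

Emit:
{"name": "send_rows", "arguments": {
  "motion": "1 0 0 -2 0;1 0 0 -4 0;1 0 0 -5 0;1 0 0 -6 0;1 0 0 -7 0;1 0 0 -8 0;1 0 0 -9 0;1 0 0 -9 0"
}}

```text
t: 8.7
tcp_pos: [0.5165, -0.0392, 0.1036]
orientation: [0.342, 3.122, -0.0]
contact_force: [-2.1, 0.6, 6.5]
gripper_width: 0.0135
gripper_force: 30.0
```

Emit:
{"name": "send_rows", "arguments": {
  "motion": "0.7 0 0 0 0;0.7 0 0 0 0;0.7 0 0 0 0;0.7 0 0 0 0;0.7 0 0 0 0;0.7 0 0 2 0;0.7 0 0 4 0;0.7 0 0 6 0"
}}

```text
t: 9.37
tcp_pos: [0.5164, -0.0392, 0.1089]
orientation: [-0.342, -3.123, -0.0]
contact_force: [0.1, 0.1, -0.7]
gripper_width: 0.0274
gripper_force: 0.3
```

```bash
python3 - <<'E'
from h import *
s=sense(); im=viewer.read_camera("scene"); 
print(s["t"],s["tcp_pos"],yaw_tool(),s["gripper_width"],s["contact_force"])
cv2.imwrite("pics/s7.png",cv2.resize(im[120:300,200:400,::-1],None,fx=3,fy=3,interpolation=cv2.INTER_CUBIC))
E
```

```text
9.3667 [ 0.51637575 -0.03918215  0.10891517] 77.49101895189534 0.027425850933128916 [ 0.1464684   0.0868259  -0.74452056]
```

View pics/s7.png

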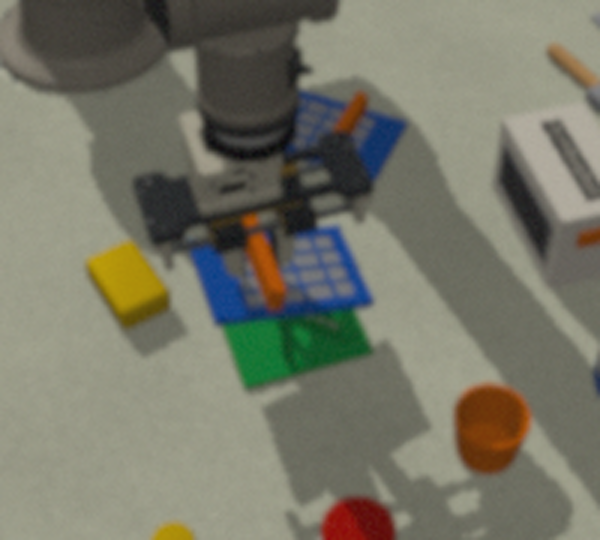

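The plate rests on the board's upper edge, still inside the loosely open fingers. I'll open wider and rise slowly so it tips foot-down.

Emit:
{"name": "send_rows", "arguments": {
  "motion": "0.5 0 0 3 0;0.4 0 0 6 0;0.3 0 0 10 0;0.2 0 0 15 0;0.1 0 0 20 0;0 0 0 26 0;0 0 0 32 0;0 0 0 40 0"
}}

```text
t: 10.08
tcp_pos: [0.5162, -0.0393, 0.1493]
orientation: [-0.342, -3.123, -0.0]
contact_force: [0.3, -0.9, 0.1]
gripper_width: 0.0762
gripper_force: 0.0
```

Emit:
{"name": "send_rows", "arguments": {
  "motion": "0 0 0 10 0;0 0 0 20 0;0 0 0 30 0;0 0 0 45 0;0 0 0 65 0;0 0 0 80 0;0 0 0 80 0;0 0 0 80 0"
}}

```text
t: 10.75
tcp_pos: [0.5167, -0.0393, 0.2297]
orientation: [0.342, 3.121, -0.0]
contact_force: [-0.7, -0.3, -0.3]
gripper_width: 0.0917
gripper_force: 0.0
```

```bash
python3 - <<'E'
from h import *
s=sense(); im=viewer.read_camera("scene"); 
print(s["t"],s["tcp_pos"],yaw_tool(),s["gripper_width"],s["contact_force"])
cv2.imwrite("pics/s8.png",cv2.resize(im[150:300,220:380,::-1],None,fx=3.5,fy=3.5,interpolation=cv2.INTER_CUBIC))
E
```

```text
10.75 [ 0.51674229 -0.03928537  0.22969734] 77.49034807908068 0.09168393685564158 [-0.68395026 -0.29736274 -0.27847155]
```

View pics/s8.png

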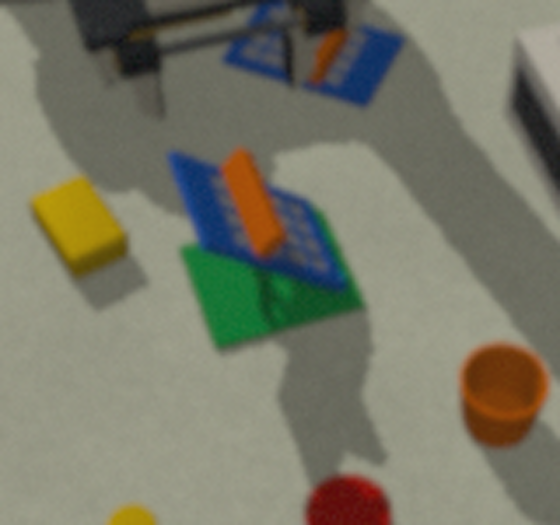

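It tipped: the screen now leans with its top edge up, corner at crop (172,155), and its foot near (340,285). A wrist view will give the foot position.

Emit:
{"name": "send_rows", "arguments": {
  "motion": "0 45 10 0 0;0 45 10 0 0;0 45 10 0 0;0 45 10 0 0;0 45 10 0 0;0 45 10 0 0;0 45 10 0 0;0 45 10 0 0"
}}

```text
t: 11.47
tcp_pos: [0.5611, -0.0294, 0.2291]
orientation: [0.343, 3.122, -0.0]
contact_force: [-0.1, 0.1, 1.0]
gripper_width: 0.0917
gripper_force: 0.0
```

```bash
python3 - <<'E'
from h import *
from scipy.optimize import least_squares
s=sense(); im=viewer.read_camera("wrist"); c=cam("wrist",s)
np.savez("w9.npz",im=im,K=c[0],R=c[1],t=c[2]); print(s["t"],s["tcp_pos"])
cv2.imwrite("pics/w9.png",cv2.resize(im[0:250,190:450,::-1],None,fx=2.4,fy=2.4,interpolation=cv2.INTER_CUBIC))
b=blob(im,(100,120,40),(125,255,255),(180,0,460,250))
k=max(cv2.findContours(b,cv2.RETR_EXTERNAL,cv2.CHAIN_APPROX_NONE)[0],key=cv2.contourArea)
h=cv2.convexHull(k); print(cv2.approxPolyDP(h,4,True)[:,0].tolist())
M=Ro.from_euler('z',77.7,degrees=True).as_matrix(); o=np.array([.5200,-.0179,0])
def st(x,y,z): return M@np.array([x,y,z])/1e3+o
for ss in (0,150):
  for y in (50,-50):
    for hh in (0,8): print(ss,y,hh,np.round(proj(c,st(50-.707*ss+.707*hh,y,22+.707*ss+.707*hh))[0],1))
E
```

```text
11.4667 [ 0.56105636 -0.02937728  0.22910823]
[[250, 75], [307, 79], [307, 194], [256, 202]]
0 50 0 [372.1  84.1]
0 50 8 [378.4  83.6]
0 -50 0 [369.2 177.7]
0 -50 8 [375.  178.7]
150 50 0 [249.2  73.2]
150 50 8 [255.3  72.3]
150 -50 0 [256.4 203.7]
150 -50 8 [262.2 205.6]
```

View pics/w9.png

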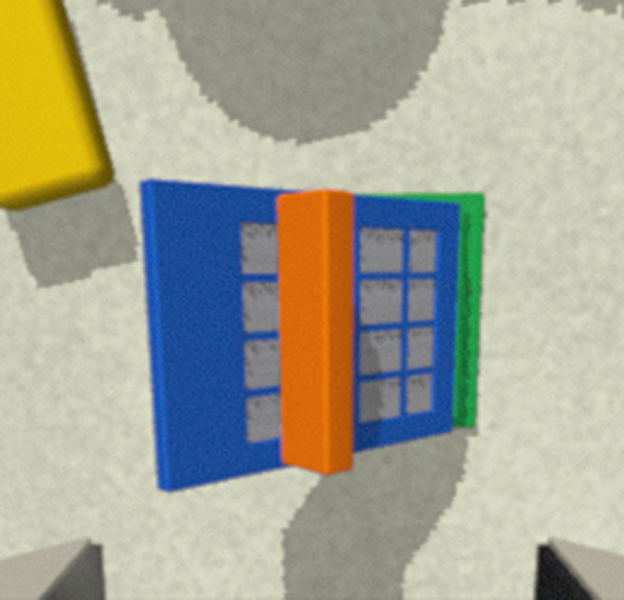

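In the crop the foot edge, at (459,204)–(453,430), matches the lip prediction within about 3 px. The top edge at column 150 fits a 45° lean, so the screen is seated and released. Next I'll put one finger behind the overhang and come down.

Emit:
{"name": "send_rows", "arguments": {
  "motion": "0 -46 -14 0 0;0 -46 -14 -30 0;0 -46 -14 -60 0;0 -46 -14 -80 0;0 -46 -14 -95 0;0 -46 -14 -105 0;0 -46 -14 -113 0;0 -46 -14 -113 0",
  "newtons": 20
}}

```text
t: 12.18
tcp_pos: [0.5148, -0.0431, 0.1147]
orientation: [-0.342, -3.121, -0.001]
contact_force: [-0.2, 0.2, -0.1]
gripper_width: 0.0916
gripper_force: 0.0
```

```bash
python3 - <<'E'
from h import *
s=sense(); print(s["t"],s["tcp_pos"],yaw_tool(),s["contact_force"])
M=Ro.from_euler('z',77.7,degrees=True).as_matrix(); o=np.array([.5200,-.0179,0]); print((s["tcp_pos"]-o)@M*1e3)
E
```

```text
12.1833 [ 0.51480038 -0.04309929  0.11467674] 77.48573009483981 [-0.21350739  0.1871273  -0.07250249]
[-25.72852877  -0.28795029 114.67673817]
```

Now I'll push the top edge along stand +x while rising, to about 70° upright.

Emit:
{"name": "send_rows", "arguments": {
  "motion": "0 2 9 0 0;0 4 19 2 0;0 6 28 5 0;0 8 37 9 0;0 10 46 13 0;0 12 55 17 0;0 14 63 20 0;0 15 69 22 0"
}}

```text
t: 12.85
tcp_pos: [0.5307, 0.0272, 0.1383]
orientation: [0.341, 3.122, 0.001]
contact_force: [0.6, -0.5, 1.0]
gripper_width: 0.0917
gripper_force: 0.3
```

Emit:
{"name": "send_rows", "arguments": {
  "motion": "0 0 0 0 0;1 0 0 0 0;1 0 1 0 0;1 1 2 0 0;1 1 3 0 0;1 1 5 0 0;1 1 5 0 0;1 1 5 0 0"
}}

```text
t: 13.52
tcp_pos: [0.5313, 0.0308, 0.1377]
orientation: [-0.342, -3.123, -0.0]
contact_force: [0.1, 0.0, -1.0]
gripper_width: 0.0499
gripper_force: 0.1
```

```bash
python3 - <<'E'
from h import *
s=sense(); print(s["t"],s["tcp_pos"],yaw_tool(),s["contact_force"],s["gripper_width"])
M=Ro.from_euler('z',77.7,degrees=True).as_matrix(); o=np.array([.5200,-.0179,0]); print((s["tcp_pos"]-o)@M*1e3)
im=viewer.read_camera("scene"); 
cv2.imwrite("pics/s10.png",cv2.resize(im[130:280,220:380,::-1],None,fx=3.5,fy=3.5,interpolation=cv2.INTER_CUBIC))
E
```

```text
13.5167 [0.53133083 0.03081198 0.13768874] 77.48882079673251 [ 0.09058729  0.04480436 -1.04488095] 0.04987440320133883
[ 50.00763571  -0.69360244 137.68874219]
```

View pics/s10.png

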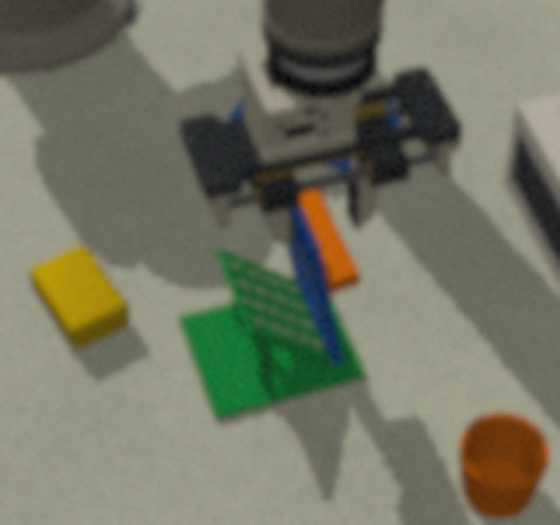

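The picture shows the screen nearly upright on the stand's lip, between the closing fingers, with the bar below the tips. I'll keep closing.

Emit:
{"name": "send_rows", "arguments": {
  "motion": "1 0 1 0 0;1 0 1 0 0;1 0 1 0 0;1 0 1 0 0;1 0 1 0 0;1 0 1 0 0;1 0 1 0 0;1 0 1 0 0",
  "newtons": 20
}}

```text
t: 14.23
tcp_pos: [0.5312, 0.0312, 0.1377]
orientation: [-0.342, -3.123, 0.002]
contact_force: [-0.8, -3.7, -0.6]
gripper_width: 0.0079
gripper_force: 20.0
```

Emit:
{"name": "send_rows", "arguments": {
  "motion": "1 0 0 0 0;1 0 0 0 0;1 0 0 0 0;1 0 0 0 0;1 0 0 5 0;1 0 0 10 0;1 0 0 15 0;1 0 0 20 0",
  "newtons": 45
}}

```text
t: 14.9
tcp_pos: [0.5315, 0.0323, 0.1583]
orientation: [0.342, 3.123, 0.001]
contact_force: [-1.1, 0.0, -1.9]
gripper_width: 0.0076
gripper_force: 45.0
```

Emit:
{"name": "send_rows", "arguments": {
  "motion": "1 0 0 20 0;1 0 0 40 0;1 0 0 60 0;1 0 0 80 0;1 0 0 90 0;1 0 0 95 0;1 0 0 95 0;1 0 0 95 0"
}}

```text
t: 15.57
tcp_pos: [0.531, 0.0319, 0.2519]
orientation: [-0.342, -3.122, -0.0]
contact_force: [-1.4, -0.2, -3.2]
gripper_width: 0.008
gripper_force: 45.0
```

```bash
python3 - <<'E'
from h import *
s=sense(); im=viewer.read_camera("wrist"); c=cam("wrist",s); print(s["t"],s["tcp_pos"],yaw_tool(),s["contact_force"],s["gripper_width"])
np.savez("w11.npz",im=im,K=c[0],R=c[1],t=c[2])
R=Ro.from_rotvec(s["orientation"]).as_matrix()
T=lambda x,y,z:proj(c,R@np.array([x,y,z])/1e3+s["tcp_pos"])[0]
for lab,p in (("near top",(50,0,-36)),("near foot",(50,0,114)),("far foot",(-50,0,114)),("near foot+2",(52,0,114)),("near foot,z+5",(50,0,119)),("near top +2",(52,0,-36))): print(lab,np.round(T(*p),1))
b=blob(im,(100,120,40),(125,255,255),(200,0,440,400))
n,l,st,_=cv2.connectedComponentsWithStats(b)
for q in st[1:]:
    if q[4]>60: print(q)
o=blob(im,(5,120,60),(18,255,255),(200,0,440,400))
n,l,st,_=cv2.connectedComponentsWithStats(o)
for q in st[1:]:
    if q[4]>60: print("or",q)
for r in range(60,250,12): 
    x=np.where(b[r])[0]; y=np.where(o[r])[0]; print(r,(x.min(),x.max()) if len(x) else None,(y.min(),y.max()) if len(y) else None)
E
```

```text
15.5667 [0.53100462 0.03193387 0.25193674] 77.48593572135974 [-1.42525661 -0.22738383 -3.2493617 ] 0.008019114043155445
near top [321.7 153.7]
near foot [322.3 130.6]
far foot [322.4 245.9]
near foot+2 [322.3 128.1]
near foot,z+5 [322.3 130.3]
near top +2 [321.7 148.2]
[392   0  42  23 511]
[ 312  131   23  120 2342]
[313 281  20  29 568]
or [ 332  144   49   83 3601]
60 None None
72 None None
84 None None
96 None None
108 None None
120 None None
132 (np.int64(318), np.int64(326)) None
144 (np.int64(315), np.int64(330)) (np.int64(333), np.int64(374))
156 (np.int64(312), np.int64(332)) (np.int64(334), np.int64(380))
168 (np.int64(312), np.int64(332)) (np.int64(334), np.int64(379))
180 (np.int64(313), np.int64(332)) (np.int64(334), np.int64(379))
192 (np.int64(313), np.int64(332)) (np.int64(334), np.int64(378))
204 (np.int64(313), np.int64(332)) (np.int64(334), np.int64(378))
216 (np.int64(313), np.int64(332)) (np.int64(334), np.int64(377))
228 (np.int64(312), np.int64(333)) None
240 (np.int64(312), np.int64(334)) None
```

Emit:
{"name": "send_rows", "arguments": {
  "motion": "1 3 40 0 0;1 6 80 0 -1;1 9 120 0 -1;1 12 160 0 -2;1 14 200 0 -2;1 16 240 0 -2;1 17 266 0 -2;1 17 266 0 -2"
}}

```text
t: 16.28
tcp_pos: [0.547, 0.303, 0.2504]
orientation: [-0.388, -3.114, -0.001]
contact_force: [-0.4, -1.1, -1.7]
gripper_width: 0.008
gripper_force: 45.0
```

Emit:
{"name": "send_rows", "arguments": {
  "motion": "1 0 0 -10 0;1 0 0 -20 0;1 0 0 -25 0;1 0 0 -25 0;1 0 0 -25 0;1 0 0 -25 0;1 0 0 -25 0;1 0 0 -25 0"
}}

```text
t: 16.95
tcp_pos: [0.5487, 0.2976, 0.2284]
orientation: [0.397, 3.115, 0.001]
contact_force: [-0.8, -0.0, -1.8]
gripper_width: 0.008
gripper_force: 45.0
```

```bash
cat > rim.py <<'E'
from h import *
s=sense(); im=viewer.read_camera("wrist"); c=cam("wrist",s); print(s["t"],s["tcp_pos"],yaw_tool(),s["contact_force"],s["gripper_width"])
np.savez("w12.npz",im=im,K=c[0],R=c[1],t=c[2])
R=Ro.from_rotvec(s["orientation"]).as_matrix(); p0=s["tcp_pos"]
g=cv2.cvtColor(im,cv2.COLOR_RGB2GRAY).astype(int); b=blob(im,(100,120,40),(125,255,255),(200,0,440,400))
ext=[(0,-1)]
ys=np.where(b[:250].any(1))[0]; print("blue first row",ys[ys>90][:1], "pred near foot", proj(c,R@np.array([.05,0,.114])+p0))
m=np.array([[.5485,.2981,.1]]); a=np.radians(75.4); ux=np.array([np.cos(a),np.sin(a),0]); uy=np.array([-ux[1],ux[0],0])
for n,e in (("rim near outer",.0553*uy),("slot near end",.052*uy),("rim L",.045*uy-.0093*ux),("rim R",.045*uy+.0093*ux),("rimL0",-.0093*ux),("rimR0",.0093*ux)): print(n,np.round(proj(c,m+e),1))
print("col322",[(r,int(g[r,322])) for r in range(60,150,2)])
for r in (112,120,128,134,140,150,165,180): print(r,g[r,295:350].tolist())
E
python3 rim.py
```

```text
16.95 [0.54868917 0.29760022 0.22836684] 75.4727602698108 [-0.77851991 -0.03790849 -1.82011692] 0.007971127786594676
blue first row [130] pred near foot [[322.29170343 130.66491121]]
rim near outer [[322.8 122.8]]
slot near end [[322.8 126.8]]
rim L [[311.9 135.2]]
rim R [[333.7 135.2]]
rimL0 [[312.2 186.6]]
rimR0 [[333.2 186.6]]
col322 [(60, 215), (62, 215), (64, 221), (66, 220), (68, 216), (70, 216), (72, 219), (74, 222), (76, 216), (78, 214), (80, 216), (82, 216), (84, 219), (86, 217), (88, 216), (90, 219), (92, 219), (94, 201), (96, 147), (98, 192), (100, 239), (102, 236), (104, 236), (106, 237), (108, 237), (110, 235), (112, 238), (114, 237), (116, 236), (118, 236), (120, 236), (122, 99), (124, 43), (126, 118), (128, 51), (130, 51), (132, 80), (134, 87), (136, 77), (138, 84), (140, 81), (142, 79), (144, 79), (146, 76), (148, 79)]
112 [235, 234, 236, 235, 236, 235, 235, 236, 237, 236, 238, 236, 236, 237, 236, 235, 237, 236, 236, 236, 236, 237, 236, 236, 236, 236, 236, 238, 236, 236, 235, 235, 238, 236, 236, 236, 236, 236, 237, 236, 236, 236, 236, 236, 237, 236, 237, 236, 236, 235
[... 1181 characters left out ...]
 112, 50, 59, 76, 82, 85, 78, 83, 85, 85, 82, 78, 79, 83, 87, 82, 80, 83, 86, 76, 91, 124, 144, 151, 149, 148, 150, 147, 152, 153, 151, 152, 146, 151, 152, 150, 150, 148, 149]
165 [208, 229, 236, 237, 236, 236, 235, 237, 236, 236, 235, 235, 236, 236, 239, 221, 142, 87, 85, 95, 97, 98, 98, 99, 100, 106, 98, 99, 100, 95, 97, 101, 99, 97, 97, 99, 93, 75, 103, 145, 150, 150, 151, 152, 152, 149, 149, 149, 149, 150, 151, 149, 151, 148, 150]
180 [184, 179, 177, 177, 191, 226, 237, 236, 236, 236, 235, 235, 235, 237, 240, 238, 169, 92, 81, 98, 99, 101, 98, 99, 99, 98, 100, 100, 90, 100, 98, 96, 95, 94, 86, 93, 94, 90, 95, 109, 116, 112, 123, 144, 147, 147, 147, 150, 151, 150, 150, 145, 149, 149, 149]
```

The rim and the held plate line up within about 1 mm: both centred on column 322.5, with the near end within 1 px of prediction. Going down.

Emit:
{"name": "send_rows", "arguments": {
  "motion": "1 0 0 -4 0;1 0 0 -8 0;1 0 0 -12 0;1 0 0 -15 0;1 0 0 -18 0;1 0 0 -21 0;1 0 0 -24 0;1 0 0 -24 0"
}}

```text
t: 17.67
tcp_pos: [0.5481, 0.2977, 0.2029]
orientation: [-0.397, -3.115, 0.001]
contact_force: [-0.4, -1.2, -1.5]
gripper_width: 0.0082
gripper_force: 45.0
```

It's in the slot without contact force.

Emit:
{"name": "send_rows", "arguments": {
  "motion": "1 0 0 -4 0;1 0 0 -8 0;1 0 0 -12 0;1 0 0 -15 0;1 0 0 -18 0;1 0 0 -21 0;1 0 0 -24 0;1 0 0 -24 0",
  "newtons": 60
}}

```text
t: 18.33
tcp_pos: [0.5481, 0.2977, 0.179]
orientation: [-0.397, -3.115, 0.001]
contact_force: [-0.2, 0.3, -1.9]
gripper_width: 0.0076
gripper_force: 60.0
```

Emit:
{"name": "send_rows", "arguments": {
  "motion": "1 0 0 -4 0;1 0 0 -8 0;1 0 0 -12 0;1 0 0 -16 0;1 0 0 -20 0;1 0 0 -22 0;1 0 0 -24 0;1 0 0 -24 0"
}}

```text
t: 19.0
tcp_pos: [0.5482, 0.2972, 0.1554]
orientation: [-0.397, -3.116, 0.002]
contact_force: [-1.2, -4.5, -1.7]
gripper_width: 0.0079
gripper_force: 60.0
```

Emit:
{"name": "send_rows", "arguments": {
  "motion": "1 0 0 -4 0;1 0 0 -8 0;1 0 0 -11 0;1 0 0 -14 0;1 0 0 -16 0;1 0 0 -18 0;1 0 0 -18 0;1 0 0 -18 0"
}}

```text
t: 19.67
tcp_pos: [0.5481, 0.2976, 0.137]
orientation: [-0.397, -3.115, 0.001]
contact_force: [-0.2, -4.1, -3.7]
gripper_width: 0.0079
gripper_force: 60.0
```

Emit:
{"name": "send_rows", "arguments": {
  "motion": "1 0 0 -1 0;1 0 0 -1 0;1 0 0 -2 0;1 0 0 -2 0;1 0 0 -3 0;1 0 0 -3 0;1 0 0 -3 0;1 0 0 -3 0"
}}

```text
t: 20.33
tcp_pos: [0.5484, 0.2978, 0.1348]
orientation: [0.397, 3.116, 0.0]
contact_force: [-1.5, -5.3, 0.6]
gripper_width: 0.0079
gripper_force: 60.0
```

Emit:
{"name": "send_rows", "arguments": {
  "motion": "1 0 0 -1 0;1 0 0 -1 0;1 0 0 -2 0;1 0 0 -2 0;1 0 0 -3 0;1 0 0 -3 0;1 0 0 -3 0;1 0 0 -3 0"
}}

```text
t: 21.0
tcp_pos: [0.5485, 0.2978, 0.1319]
orientation: [0.397, 3.116, 0.0]
contact_force: [-0.0, -4.5, 3.0]
gripper_width: 0.0076
gripper_force: 60.0
```

Emit:
{"name": "send_rows", "arguments": {
  "motion": "1 0 0 -1 0;1 0 0 -1 0;1 0 0 -1 0;1 0 0 -2 0;1 0 0 -2 0;1 0 0 -2 0;1 0 0 -2 0;1 0 0 -2 0"
}}

```text
t: 21.67
tcp_pos: [0.5486, 0.2979, 0.1318]
orientation: [0.396, 3.115, 0.001]
contact_force: [-3.8, -6.1, 13.7]
gripper_width: 0.0076
gripper_force: 60.0
```

Emit:
{"name": "send_rows", "arguments": {
  "motion": "1 0 0 -1 0;1 0 0 -1 0;1 0 0 -1 0;1 0 0 -2 0;1 0 0 -2 0;1 0 0 -2 0;1 0 0 -2 0;1 0 0 -2 0"
}}

```text
t: 22.33
tcp_pos: [0.5487, 0.2981, 0.1318]
orientation: [0.396, 3.113, 0.002]
contact_force: [-6.9, -6.4, 24.2]
gripper_width: 0.0074
gripper_force: 60.0
```

A hard stop at TCP z = 0.1318 puts the foot at 0.020, so the screen is on the floor. I'll ease the load, open and rise.

Emit:
{"name": "send_rows", "arguments": {
  "motion": "1 0 0 3 0;1 0 0 3 0;0.6 0 0 3 0;0.6 0 0 3 0;0.4 0 0 3 0;0.4 0 0 3 0;0.4 0 0 3 0;0.4 0 0 3 0"
}}

```text
t: 23.0
tcp_pos: [0.5484, 0.2981, 0.1305]
orientation: [-0.397, -3.116, -0.001]
contact_force: [-0.0, 0.0, 0.9]
gripper_width: 0.0427
gripper_force: 0.0
```

Emit:
{"name": "send_rows", "arguments": {
  "motion": "0.4 0 0 10 0;0.4 0 0 30 0;0.4 0 0 60 0;0.4 0 0 90 0;0.4 0 0 110 0;0.4 0 0 110 0;0.4 45 -8 110 0;0.4 45 -8 110 0"
}}

```text
t: 23.67
tcp_pos: [0.5964, 0.2882, 0.2394]
orientation: [0.399, 3.115, -0.002]
contact_force: [-1.2, -1.2, -0.4]
gripper_width: 0.055
gripper_force: 0.0
```

```bash
python3 - <<'E'
from h import *
from scipy.optimize import least_squares
s=sense(); im=viewer.read_camera("wrist"); c=cam("wrist",s); print(s["t"],s["tcp_pos"],s["contact_force"],s["gripper_width"])
np.savez("w13.npz",im=im,K=c[0],R=c[1],t=c[2])
a=np.radians(75.4); ux=np.array([np.cos(a),np.sin(a),0]); uy=np.array([-ux[1],ux[0],0]); o=np.array([.5485,.298,0])
b=blob(im,(100,120,40),(125,255,255),(200,0,440,240)); k=max(cv2.findContours(b,cv2.RETR_EXTERNAL,cv2.CHAIN_APPROX_NONE)[0],key=cv2.contourArea)
print(cv2.boundingRect(k), cv2.approxPolyDP(cv2.convexHull(k),3,True)[:,0].tolist())
for z in (.170,.174,.18):
  print(z,[np.round(proj(c,o+sx*.004*ux+sy*.05*uy+[0,0,z])[0],1).tolist() for sx in(-1,1) for sy in(1,-1)])
print("at mouth",[np.round(proj(c,o+sx*.004*ux+.05*uy+[0,0,.1])[0],1).tolist() for sx in(-1,1)])
E
```

```text
23.6667 [0.59639674 0.28819895 0.23940611] [-1.15233064 -1.21400796 -0.38050704] 0.055003665235874744
(309, 58, 14, 148) [[319, 58], [320, 205], [313, 205], [310, 58]]
0.17 [[312.0, 56.9], [313.1, 206.9], [324.5, 56.9], [324.3, 206.9]]
0.174 [[311.8, 55.9], [312.9, 208.5], [324.5, 55.9], [324.3, 208.5]]
0.18 [[311.4, 54.3], [312.7, 211.0], [324.5, 54.3], [324.3, 211.0]]
at mouth [[314.7, 70.1], [324.2, 70.1]]
```

The plate's top edge spans rows 58–205. That matches a top height of 0.170 m, which is fully home, and the arm is clear. Handing in.

```bash
python3 -c "
from plant import ctrl
print(ctrl.job_done())"
```

```text
the job is handed in; nothing more can be done
None
```

I leaned the screen on the drip stand, let go of it, took it up again and pressed it fully home in the cassette slot. The job is handed in after about 24 s, with the arm clear and no bystander touched as far as I could see; no verdict came back.

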